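Hang the blue tote on the bench hook

ROBOT

A 6-joint arm with a two-finger parallel gripper is mounted at the origin on a cart in front of the work surface, level with it; the furniture and walls round the work are solid. World frame = base frame: x ahead of the robot, y to its left, z up, the work surface at z = 0. Lengths are in m, angles in rad, forces in N, time in s.
With the tool pointing down it reaches from about 0.375 to 0.925 m from the base axis. Payload 5.7 kg.
Tool frame: the origin (TCP) lies midway between the tips of the shut fingers; the grasp point (between the pads) lies 19 mm behind it; z points along the fingers, y is the line along which they close (so a half turn about z gives the same grasp; the last joint's range is limited). The gripper opens to 85 mm and grips with 20 to 120 N. Pads are 22 mm wide; open, the fingers measure 114 mm over their backs; the gripper's body (76 mm by 85 mm) begins 54 mm behind the grasp point. The pads swing forward as they close: fully open they stand 13 mm farther back than shut.
Start: joints at [1.233, 0.359, 1.51, -0, 1.272, -0.115], TCP at [0.133, 0.585, 0.208] pointing down, gripper open.
Joint ranges: [-2.97, 2.97], [-1.01, 2.36], [0.21, 2.38], [-0.96, 4.11], [0.2, 2.71], [-2.98, 2.98]. Speed limits (rad/s): [2.39, 2.39, 3.14, 3.14, 3.14, 3.14].

INTERFACE

Orientations are given as a 3x3 rotation matrix whose columns are the frame's x, y, z axes.
In Python, from workcell import arm gives the robot as it stands.
- The arm moves only by the tool step_arm, never from a script. Its argument "increments" is a list of rows, each a list of 3 entries, a list of its own where there are three numbers: the shift along the world's x, y, z in m, then the turn about the world's z in rad, then the finger opening in m, from 0 to 0.0854. In form: [[[tx, ty, tz], turn, fingers], ...]. A call has 1 to 12 rows; each row is the pose to reach, as a shift and turn from the pose commanded when the call began; what a row does not reach only later rows make up. A row lasts 1/10 s, in which the tool goes at most 50 mm and 8.59 degrees, less where a joint would pass 70% of its speed; a pose out of reach is approached as far as the arm can. A call with a gripper value outside its range is refused whole. The fingers move at their own pace and stop on an object; "squeeze" is the grip in N (left out, the last holds). Time passes only in rows, so rows that repeat a pose let the fingers close. It gives the time, the measured TCP pose, the force, the opening and the grip force at its end, in the units of the state.
- arm.get_obs(): the state, without advancing time (a new reading comes with each control period).
- arm.capture(name): name is "scene" or "top" or "wrist"; returns the picture (384x512x3 uint8, red, green, blue); there is no depth.
- arm.get_calibration(name): a dict with "intrinsics" (3x3 intrinsics, pixels), "k1" (the pictures are not rectified: a ray, as slopes to the right and down, at radius r is drawn at 1 + k1 r^2 times it, then the intrinsics apply), "extrinsics" (4x4, takes a point from world to camera coordinates). Camera axes: x right, y down, z forward; pixel columns grow to the right and rows downward; lengths in m; the calibration is good to about 2 mm. A picture is of the moment at which its call begins: read the wrist's pose just before it. get_calibration takes no time and is no camera call; for the wrist camera it gives the pose at the moment of the call.
- arm.job_done(): hands the job in; it is judged then, once.
Trained networks look in the newest picture that a camera, given by its name, has taken for a name from the list of things; names that differ only in an ending like _2 or _b are one class to them, and where a whole thing is asked for, a point or a joint stands for the part that bears it (a point fixed in the world has none). Each returns a list of dicts, best first, with "conf" (0 to 1); they miss things now and then, are a little off and sometimes report something else, mostly with a low value. They report only what shows in the picture. A call takes as long as a camera call.
- arm.spot_in(label, camera): "point" ([row, column] in pixels, amid what is visible of it).
- arm.tip_of(label, camera): "point" ([row, column] in pixels: a listed point, or the origin of a listed thing).
The state is a dict: "time_s": time; "joint_positions": joint angles; "qd": joint speeds; "effort": joint torques, N m; "tool_pos": TCP position; "orientation": TCP orientation; "force": force on the tool from outside, world axes, zero at the start; "moment": the same for the moment, N m; "grip_width": opening from 0.0 (shut) to 1.0 (fully open); "gripper_force": force on a finger pad.
Only numpy, scipy, OpenCV 4.12 (cv2) and the standard library are available. Lean on these libraries where they do the work, as an engineer would, in place of code of your own. Each camera call takes 0.05 s, during which the arm holds its last target. There are 200 camera calls.

TASK

Clear some bench space: pick up the blue carrying tote by its wooden handle and hang it by that handle on the two-pronged hook of the steel stand, resting on both prongs, level, square to them and still. Leave the red tote where it stands.

Things in the scene. Friction and masses are not known exactly. Their poses are not given: they have to be found in the camera images.
- blue_tote: Small open blue sheet-steel tote, 75 (x) x 130 (y) x 143 mm high, 0.2 to 0.45 kg. Origin: centre of its underside, z up. The box is 45 mm high; from the middle of each end a strap 26 mm wide rises to 143 mm; a wooden dowel handle joins the straps. Starts upright on the bench, handle roughly pointing away from the robot, on either side of the stand.
- blue_tote_handle (a point): Middle of the blue tote's handle: round wooden dowel 16 mm thick, 124 mm long between the straps, along the tote's y axis, its centre line 130 mm above the tote's underside and 77 mm clear under it to the box rim. Same axes as the tote. The tote can swing about it.
- red_tote: A tote of the same shape and size as the blue one, but red, on the other side; it must stay where it is (within 30 mm). Origin: centre of its underside.
- hook_seat (a point): Where the handle's middle lies when hung: 242 mm above the bench, midway between 2 prongs 8 mm thick, 76 mm apart (y), fixed stand. -x: the way prongs point, to the robot. Prongs slope 12 mm down from a crossbar and 18 mm post 90 mm behind (+x) (top 6 mm above seat) and bend up in front to tips 36 mm ahead (tops 18 mm above seat). Bring handle in over the tips, prongs under it, and lower it.

How it is judged:
By the outcome, as a careful person would: the job done as asked, in the order asked, and still so for the second after the job is handed in, with the robot touching nothing.
It also fails if it takes over 46 s, if anything falls off the work surface, if the arm or the gripper's body presses on something with over 40 N, if the wrist force passes 120 N, or if a joint passes its speed limit or range.

## Working session

There is one attempt and no reset: what is moved stays moved. The work goes in short steps, Python scripts to look and compute and a tool call to move; the robot and the scene stay as the last step left them, time stands still between calls to the robot, and variables do not carry over. Pictures are saved under pics/ and viewed, at most 10 in all, crops included, and the job is handed in when it is done.

Besides the shell and the picture viewer there is one more tool, called after "Call:" by a JSON object that holds its "api" and its "payload", one argument or row to a line. step_arm: Moves the arm, as the interface text tells. Its arguments: {"type":"object","properties":{"increments":{"type":"array","items":{"type":"array"}},"squeeze":{"type":"number"}},"required":["increments"]}

```bash
mkdir -p pics; cat > h.py <<'E'
import numpy as np, cv2
from workcell import arm
def ray(cam,pt):
    c=arm.get_calibration(cam);K=np.array(c["intrinsics"]);T=np.array(c["extrinsics"])
    u=cv2.undistortPoints(np.array([[[pt[1],pt[0]]]],float),K,np.array([c["k1"],0,0,0.]))[0,0]
    d=T[:3,:3].T@np.array([u[0],u[1],1]);o=-T[:3,:3].T@T[:3,3]
    return o,d/np.linalg.norm(d)
def atz(cam,pt,z):
    o,d=ray(cam,pt);return o+d*(z-o[2])/d[2]
def tri(a,b):
    (o1,d1),(o2,d2)=a,b
    s=np.linalg.lstsq(np.c_[d1,-d2],o2-o1,rcond=None)[0]
    p,q=o1+s[0]*d1,o2+s[1]*d2
    return (p+q)/2,np.linalg.norm(p-q)
def proj(cam,P):
    c=arm.get_calibration(cam);T=np.array(c["extrinsics"])
    return cv2.projectPoints(np.array(P,float).reshape(-1,3),cv2.Rodrigues(T[:3,:3])[0],T[:3,3],np.array(c["intrinsics"]),np.array([c["k1"],0,0,0.]))[0][:,0,::-1]
E
python3 - <<'E'
from h import *
np.set_printoptions(precision=4,suppress=True)
ims=[]
P={}
for c in("scene","top"):
    ims.append(arm.capture(c)); cv2.imwrite(f"pics/{c}0.png",ims[-1][:,:,::-1])
    for l in("blue_tote","blue_tote_handle","red_tote","hook_seat"):
        r=arm.tip_of(l,c);P[c,l]=r
        print(c,l,[(np.round(x["point"],1),round(x["conf"],2)) for x in r[:3]])
for l in("blue_tote","blue_tote_handle","red_tote","hook_seat"):
    if P["scene",l] and P["top",l]: print(l,*tri(ray("scene",P["scene",l][0]["point"]),ray("top",P["top",l][0]["point"])))
for l,z in(("blue_tote",0),("blue_tote_handle",.13),("hook_seat",.242)):
    for c in("scene","top"):
        if P[c,l]: print(l,c,atz(c,P[c,l][0]["point"],z))
o=arm.get_obs();print({k:np.round(v,3) for k,v in o.items()})
E
cd pics; python3 -c "
import cv2,numpy as np
cv2.imwrite('both.png',np.hstack([cv2.resize(cv2.imread(f'{c}0.png'),(400,300)) for c in('scene','top')]))"
```

```text
scene blue_tote [(array([299.8, 308.9]), 0.95)]
scene blue_tote_handle [(array([250.7, 308.1]), 0.64)]
scene red_tote [(array([227.6, 185.2]), 0.72)]
scene hook_seat [(array([158.3, 268.2]), 0.89)]
top blue_tote [(array([203.8, 343.8]), 0.88)]
top blue_tote_handle [(array([204.3, 352.3]), 0.64)]
top red_tote [(array([214. , 196.7]), 0.96)]
top hook_seat [(array([152.9, 260. ]), 0.77)]
blue_tote [ 0.4723 -0.2312  0.0044] 0.0007644753814707334
blue_tote_handle [ 0.4675 -0.2248  0.1316] 0.002946125713758905
red_tote [0.449  0.2053 0.009 ] 0.0024854321540414815
hook_seat [0.5887 0.0103 0.2388] 0.0031769188376363487
blue_tote scene [ 0.4768 -0.2284  0.    ]
blue_tote top [ 0.4721 -0.2319  0.    ]
blue_tote_handle scene [ 0.4681 -0.2226  0.13  ]
blue_tote_handle top [ 0.4686 -0.2263  0.13  ]
hook_seat scene [0.5811 0.0052 0.242 ]
hook_seat top [0.5893 0.0092 0.242 ]
{'time_s': np.float64(0.5), 'joint_positions': array([ 1.233,  0.359,  1.51 ,  0.   ,  1.272, -0.115]), 'qd': array([-0.001, -0.   , -0.001, -0.   ,  0.001, -0.   ]), 'effort': array([ -0.001, -52.713, -27.879,  -0.   ,   0.004,  -0.   ]), 'tool_pos': array([0.133, 0.585, 0.208]), 'orientation': array([[-0.975,  0.221, -0.   ],
       [ 0.221,  0.975, -0.   ],
       [ 0.   , -0.   , -1.   ]]), 'force': array([-0.017,  0.007, -0.763]), 'moment': array([-0.044,  0.014, -0.005]), 'gripper_force': np.float64(0.0), 'grip_width': np.float64(1.0)}
```

View pics/top0.png

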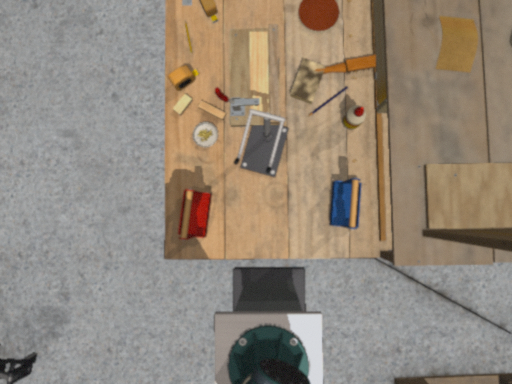

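View pics/scene0.png

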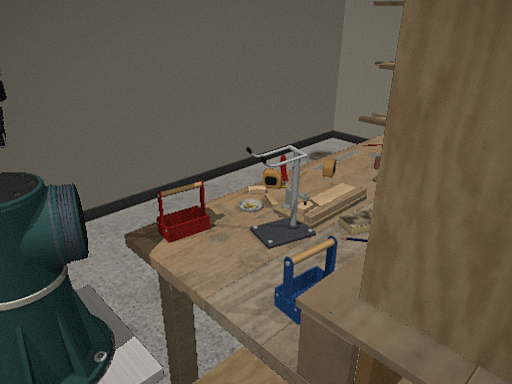

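The top picture shows the red tote near (213,195) (row, column), the stand with its tips near (162,238) and (172,272), and the blue tote near (204,345). The scene view agrees with this: blue handle at about (250,310), hook at about (155,270). I'm moving above the blue tote for a close look.

Call:
{"api": "step_arm", "payload": {
  "increments": [
    [[0.06,-0.08,0.19],0,0.085],
    [[0.06,-0.08,0.19],0,0.085],
    [[0.06,-0.08,0.19],0,0.085],
    [[0.06,-0.08,0.19],0,0.085],
    [[0.227,-0.335,0.19],0.1,0.085],
    [[0.227,-0.335,0.19],0.2,0.085],
    [[0.227,-0.335,0.19],0.22,0.085],
    [[0.227,-0.335,0.19],0.22,0.085],
    [[0.227,-0.335,0.19],0.22,0.085],
    [[0.227,-0.335,0.19],0.22,0.085],
    [[0.227,-0.335,0.19],0.22,0.085]
  ]
}}

```text
time_s: 1.6
tool_pos: [0.3618, 0.2465, 0.3986]
orientation: [[-1.0, 0.008, 0.002], [0.008, 1.0, -0.001], [-0.002, -0.001, -1.0]]
force: [-0.2, 0.9, 0.8]
grip_width: 0.996
gripper_force: 0.0
```

Call:
{"api": "step_arm", "payload": {
  "increments": [
    [[0.08,-0.43,0],0,0.085],
    [[0.08,-0.43,0],0,0.085],
    [[0.08,-0.43,0],0,0.085],
    [[0.08,-0.43,0],0,0.085],
    [[0.08,-0.43,0],0,0.085],
    [[0.08,-0.43,0],0,0.085],
    [[0.08,-0.43,0],0,0.085],
    [[0.08,-0.43,0],0,0.085],
    [[0.08,-0.43,0],0,0.085],
    [[0.08,-0.43,0],0,0.085],
    [[0.08,-0.43,0],0,0.085]
  ]
}}

```text
time_s: 2.7
tool_pos: [0.4396, -0.1797, 0.3978]
orientation: [[-1.0, 0.004, -0.001], [0.004, 1.0, 0.001], [0.001, 0.001, -1.0]]
force: [0.6, 0.1, 0.8]
grip_width: 0.995
gripper_force: 0.0
```

```bash
python3 - <<'E'
from h import *
np.set_printoptions(precision=4,suppress=True)
o=arm.get_obs();print(o["time_s"],o["tool_pos"],o["orientation"],o["force"],o["joint_positions"])
im=arm.capture("wrist");cv2.imwrite("pics/w1.png",im[:,:,::-1])
for l,z in(("blue_tote_handle",.13),("blue_tote",0),("hook_seat",.242)):
    r=arm.tip_of(l,"wrist");print(l,[(np.round(x["point"],1),round(x["conf"],2),atz("wrist",x["point"],z)) for x in r[:2]])
for c in ("wrist","scene","top"):
    T=np.array(arm.get_calibration(c)["extrinsics"]);print(c,-T[:3,:3].T@T[:3,3],T[2,:3])
E
```

```text
2.7 [ 0.4396 -0.1797  0.3978] [[-1.      0.0043 -0.0007]
 [ 0.0043  1.      0.0013]
 [ 0.0007  0.0013 -1.    ]] [0.6298 0.1391 0.7998] [-0.5342  0.0496  1.455   0.0007  1.6383 -2.1007]
blue_tote_handle [(array([179.9, 217.3]), 0.89, array([ 0.4696, -0.2313,  0.13  ]))]
blue_tote [(array([158.8, 228.1]), 0.68, array([ 0.4629, -0.227 ,  0.    ]))]
hook_seat []
wrist [ 0.367  -0.1785  0.5648] [ 0.2825  0.0003 -0.9593]
scene [-0.0791 -0.6274  0.5807] [ 0.6273  0.6525 -0.4251]
top [ 0.457  -0.0102  1.0459] [ 0.0594  0.0313 -0.9977]
```

View pics/w1.png

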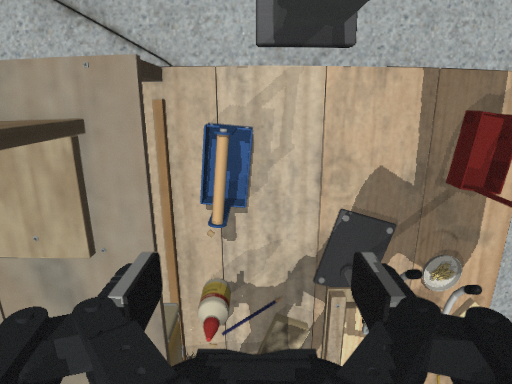

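The wrist picture shows the blue tote with its dowel from about (137,222) to (222,217), the side furniture left of column 150, and the stand base at (245,355) with the prong ends at the lower right. Next I measure the dowel ends and the cabinet corner.

```bash
python3 - <<'E'
from h import *
np.set_printoptions(precision=4,suppress=True)
im=cv2.imread("pics/w1.png");h=cv2.cvtColor(im,cv2.COLOR_BGR2HSV)
m=((h[...,0]>8)&(h[...,0]<25)&(h[...,1]>85)).astype(np.uint8)
m[:, :195]=0;m[:,262:]=0;m[:128]=0;m[235:]=0
n,l,s,c=cv2.connectedComponentsWithStats(m)
i=1+s[1:,4].argmax();print(s[i],c[i])
ys,xs=np.where(l==i)
pts=[]
for r in (ys.min()+3,(ys.min()+ys.max())//2,ys.max()-3):
    k=ys==r;q=(r,xs[k].mean());pts.append(atz("wrist",q,.13));print(q,k.sum(),pts[-1])
a=[atz("wrist",(ys.min(),xs[ys==ys.min()].mean()),.13),atz("wrist",(ys.max(),xs[ys==ys.max()].mean()),.13)]
print(a,np.linalg.norm(a[1]-a[0]),"yaw",np.arctan2(*(pts[2]-pts[0])[1::-1]))
print("cab",tri(ray("wrist",(57,138)),ray("top",(265,393))),tri(ray("wrist",(67,162)),ray("top",(260,380))))
E
python3 - <<'E'
import cv2
t=cv2.imread("pics/top0.png");cv2.imwrite("pics/tc.png",cv2.resize(t[90:240,230:400],(0,0),fx=4,fy=4,interpolation=cv2.INTER_CUBIC))
E
```

```text
[212 135  16  89 945] [219.5651 179.1291]
(np.int64(138), np.float64(222.0)) 11 [ 0.4133 -0.2233  0.13  ]
(np.int64(179), np.float64(219.5)) 10 [ 0.4686 -0.2283  0.13  ]
(np.int64(220), np.float64(217.0)) 11 [ 0.528  -0.2338  0.13  ]
[array([ 0.4094, -0.2285,  0.13  ]), array([ 0.5325, -0.234 ,  0.13  ])] 0.12330650347525451 yaw -0.09136665410851423
cab (array([ 0.3137, -0.32  ,  0.1481]), np.float64(6.18318116342399e-05)) (array([ 0.3199, -0.3047,  0.0963]), np.float64(0.002328997713471591))
```

View pics/tc.png

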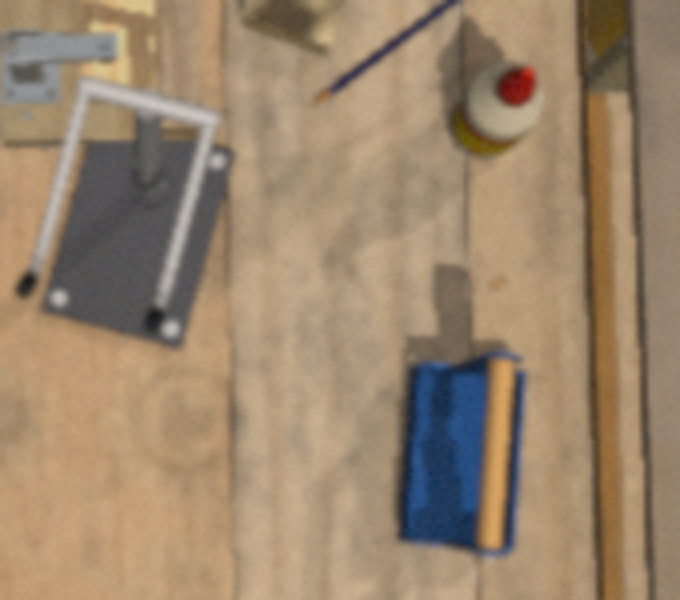

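The enlarged crop shows the prong tips at about (160.6,236.6) and (169.8,268.6), and the crossbar corners at (112.9,251) and (119.6,283), all in full-picture pixels. So the stand is turned.

```bash
python3 - <<'E'
from h import *
np.set_printoptions(precision=4,suppress=True)
tl,tr=[atz("top",p,.257) for p in((160.6,236.6),(169.8,268.6))]
cl,cr=[atz("top",p,.246) for p in((112.9,251.1),(119.6,282.8))]
print(tl,tr,cl,cr)
print(np.linalg.norm(tl-tr),np.linalg.norm(cl-cr),np.linalg.norm(tl-cl),np.linalg.norm(tr-cr))
f=((cl+cr)-(tl+tr))/2;print("yaw from prongs",np.arctan2(f[1],f[0]))
for a,b in((tl,tr),(cl,cr)):
    g=a-b;print("yaw from bars",np.arctan2(-g[0],g[1]))
u=f[:2]/np.linalg.norm(f[:2]);print("seat",(tl+tr)[:2]/2+.034*u,(cl+cr)[:2]/2-.09*u)
print("handle top",atz("top",(90+455/4,230+498/4),.13))
E
```

```text
[0.5702 0.0624 0.257 ] [ 0.5479 -0.0101  0.257 ] [0.683  0.0284 0.246 ] [ 0.6655 -0.0449  0.246 ]
0.07585205558022194 0.07537617292125873 0.1182553854892561 0.12315371239398101
yaw from prongs -0.28980290462263486
yaw from bars -0.29919529771411835
yaw from bars -0.23396851520848155
seat [0.5916 0.0164] [0.588  0.0175]
handle top [ 0.4699 -0.232   0.13  ]
```

Call:
{"api": "step_arm", "payload": {
  "increments": [
    [[0.03,-0.05,-0.1],-0.088,0.06],
    [[0.03,-0.05,-0.1],-0.088,0.06],
    [[0.03,-0.05,-0.1],-0.088,0.06],
    [[0.03,-0.05,-0.14],-0.088,0.06],
    [[0.03,-0.05,-0.18],-0.088,0.06],
    [[0.03,-0.05,-0.21],-0.088,0.06],
    [[0.03,-0.05,-0.24],-0.088,0.06],
    [[0.03,-0.05,-0.265],-0.088,0.06],
    [[0.03,-0.05,-0.28],-0.088,0.06],
    [[0.03,-0.05,-0.287],-0.088,0.06],
    [[0.03,-0.05,-0.287],-0.088,0.06],
    [[0.03,-0.05,-0.287],-0.088,0.06]
  ]
}}

```text
time_s: 4.1
tool_pos: [0.4704, -0.2299, 0.1123]
orientation: [[-0.996, 0.09, 0.001], [0.09, 0.996, -0.001], [-0.002, -0.001, -1.0]]
force: [0.1, 0.0, -0.2]
grip_width: 0.701
gripper_force: 0.0
```

```bash
python3 - <<'E'
from h import *
im=arm.capture("wrist");cv2.imwrite("pics/w2.png",im[:,:,::-1])
r=arm.tip_of("blue_tote_handle","wrist");print([(x["point"],x["conf"],atz("wrist",x["point"],.13)) for x in r[:2]])
o=arm.get_obs();print(o["tool_pos"],o["orientation"])
E
```

```text
[([252.1, 257.3], 0.78, array([ 0.47023246, -0.22985986,  0.13      ]))]
[ 0.4705393  -0.23022689  0.11246822] [[-0.99591169  0.09031069  0.00197162]
 [ 0.09030808  0.99591293 -0.00137477]
 [-0.00208772 -0.0011911  -0.99999711]]
```

View pics/w2.png

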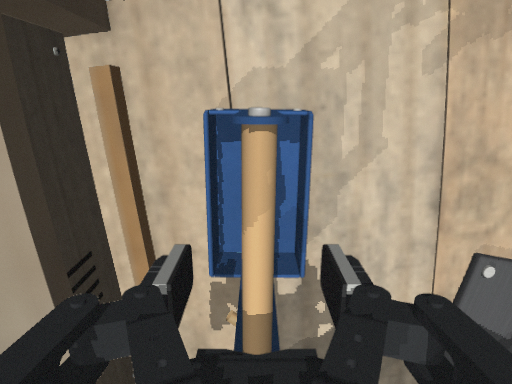

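The handle, at about (252,257), runs straight between the open fingers and is centred. Closing, then a gentle lift.

Call:
{"api": "step_arm", "payload": {
  "increments": [
    [[0,0,0],0,0.01],
    [[0,0,0],0,0.0],
    [[0,0,0],0,0.0],
    [[0,0,0],0,0.0],
    [[0,0,0],0,0.0],
    [[0,0,0],0,0.0]
  ],
  "squeeze": 60
}}

```text
time_s: 4.8
tool_pos: [0.4717, -0.233, 0.1146]
orientation: [[-0.996, 0.09, 0.005], [0.09, 0.996, -0.006], [-0.005, -0.006, -1.0]]
force: [-4.8, -2.7, 24.2]
grip_width: -0.0
gripper_force: 11.7
```

Call:
{"api": "step_arm", "payload": {
  "increments": [
    [[0,0,0.005],0,0.0],
    [[0,0,0.015],0,0.0],
    [[0,0,0.03],0,0.0],
    [[0,0,0.05],0,0.0],
    [[0,0,0.075],0,0.0],
    [[0,0,0.1],0,0.0],
    [[0,0,0.125],0,0.0],
    [[0,0,0.15],0,0.0],
    [[0,0,0.17],0,0.0],
    [[0,0,0.185],0,0.0],
    [[0,0,0.19],0,0.0],
    [[0,0,0.19],0,0.0]
  ]
}}

```text
time_s: 6.0
tool_pos: [0.4697, -0.2299, 0.3017]
orientation: [[-0.996, 0.091, 0.001], [0.091, 0.996, -0.001], [-0.001, -0.0, -1.0]]
force: [0.1, 0.1, -0.6]
grip_width: -0.0
gripper_force: 0.0
```

The grip missed: the fingers are shut and empty. Looking before I retry.

```bash
python3 - <<'E'
from h import *
np.set_printoptions(precision=4,suppress=True)
im=arm.capture("wrist");cv2.imwrite("pics/w3.png",im[:,:,::-1]);q=[]
for l,z in(("blue_tote_handle",.13),("blue_tote",0)):
    r=arm.tip_of(l,"wrist");print([(x["point"],x["conf"],atz("wrist",x["point"],z)) for x in r[:2]])
    if r: q.append((l,ray("wrist",r[0]["point"])))
for c in("top","scene"):
  im2=arm.capture(c);cv2.imwrite(f"pics/{c}3.png",im2[:,:,::-1])
  for l,a in q:
    r=arm.tip_of(l,c)
    if r: print(c,l,r[0]["conf"],tri(a,ray(c,r[0]["point"])))
o=arm.get_obs();print(o["tool_pos"],o["time_s"])
cv2.imwrite("pics/v3.png",np.hstack([im[:,:,::-1][:, :400],cv2.imread("pics/scene3.png")[:,112:]]))
E
```

```text
[([174.1, 256.3], 0.66, array([ 0.4698, -0.2295,  0.13  ]))]
[([150.7, 255.8], 0.85, array([ 0.4636, -0.2294,  0.    ]))]
top blue_tote_handle 0.72 (array([ 0.4722, -0.2292,  0.1159]), np.float64(0.0015766267407001367))
top blue_tote 0.57 (array([ 0.4662, -0.2311,  0.0004]), np.float64(0.006305448372642248))
scene blue_tote_handle 0.74 (array([ 0.4693, -0.2281,  0.1258]), np.float64(0.004112738990315991))
scene blue_tote 0.8 (array([ 0.4673, -0.2339,  0.001 ]), np.float64(0.011889921360854072))
[ 0.4694 -0.2297  0.3007] 6.45
```

View pics/v3.png

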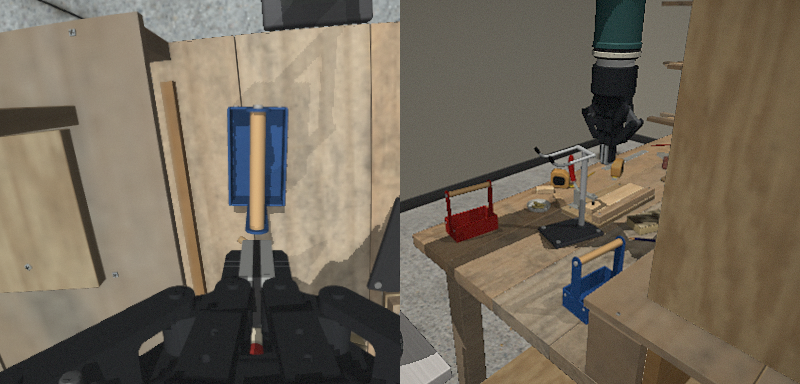

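Both views show the tote standing undisturbed, the shut fingertips above it (wrist about (240,258), scene about (162,320)), so the fingers closed above the handle. I'm checking where the TCP falls in the pictures.

```bash
python3 - <<'E'
from h import *
np.set_printoptions(precision=4,suppress=True)
o=arm.get_obs();t=o["tool_pos"];z=np.array(o["orientation"])[:,2]
for c in("wrist","scene","top"):
    print(c,"TCP",proj(c,t),"grasp",proj(c,t-.019*z), "40 back",proj(c,t-.04*z))
w=cv2.imread("pics/w3.png")[200:320,190:330];s=cv2.imread("pics/scene3.png")[90:190,260:380]
cv2.imwrite("pics/z3.png",np.hstack([cv2.resize(w,(420,360)),cv2.resize(s,(372,360),interpolation=cv2.INTER_CUBIC)]))
# dowel edges in the scene: z of dowel from the scene view
for c in("scene",):
    print(proj(c,[[.4695-.055,-.230+.005,.13],[.4695,-.230,.13],[.4695+.055,-.230-.005,.13],[.4695,-.23,.138],[.4695,-.23,.122]]))
E
```

```text
wrist TCP [[238.494  256.6153]] grasp [[253.8975 256.6709]] 40 back [[275.4421 256.7485]]
scene TCP [[175.087  317.4568]] grasp [[165.5741 318.2406]] 40 back [[154.8046 319.1294]]
top TCP [[202.5606 373.0037]] grasp [[202.3577 375.7281]] 40 back [[202.1205 378.91  ]]
[[261.7617 291.8146]
 [251.9242 311.3609]
 [242.8341 329.4378]
 [248.6368 311.6263]
 [255.184  311.0979]]
```

View pics/z3.png

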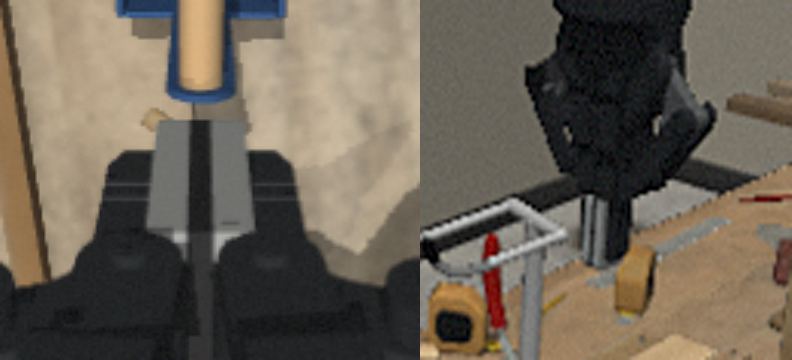

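In the scene picture the shut fingertips show at about row 164, but the reported TCP projects to row 175. So the fingers may really be about 20 mm higher than reported. I cross-check with the tote's known size in the wrist pictures.

```bash
python3 - <<'E'
from h import *
np.set_printoptions(precision=4,suppress=True)
c=arm.get_calibration("wrist");K=np.array(c["intrinsics"]);D=np.array([c["k1"],0,0,0.]);T=np.array(c["extrinsics"])
o=arm.get_obs();R=np.array(o["orientation"]);t=o["tool_pos"]
W=np.eye(4);W[:3,:3]=R;W[:3,3]=t
X=T@W  # tool->cam
def ext(t,R):
    W=np.eye(4);W[:3,:3]=R;W[:3,3]=t;return X@np.linalg.inv(W)
R2=np.array([[-0.9959,.0903,.002],[.0903,.9959,-.0014],[-.002,-.0012,-1]]);R1=np.array([[-1,.0043,-.0007],[.0043,1,.0013],[.0007,.0013,-1]])
S={"w1":(ext(np.array([.4396,-.1797,.3978]),R1)),"w2":ext(np.array([.4705,-.2302,.1125]),R2),"w3":T}
# fit tote pose (x,y,yaw) and a height offset dz of the robot, rim outline measured with blue mask box
from scipy.optimize import least_squares
for n,E in S.items():
    im=cv2.imread(f"pics/{n}.png");h=cv2.cvtColor(im,cv2.COLOR_BGR2HSV)
    m=((h[...,0]>100)&(h[...,0]<125)&(h[...,1]>110)).astype(np.uint8)
    m=cv2.morphologyEx(m,cv2.MORPH_OPEN,np.ones((3,3)))
    k,l,s,_=cv2.connectedComponentsWithStats(m);i=1+s[1:,4].argmax();print(n,s[i])
    ys,xs=np.where(l==i);b=s[i]
    L=[];
    for r in range(b[1]+8,b[1]+int(b[3]*.6),4):
        q=xs[ys==r];L.append((r,q.min()-.5,q.max()+.5))
    L=np.array(L,float);top=np.median([ys[xs==cc].min()-.5 for cc in range(b[0]+4,b[0]+b[2]-4)])
    def edge(px):
        u=cv2.undistortPoints(np.array(px,float).reshape(-1,1,2),K,D)[:,0];d=(E[:3,:3].T@np.c_[u,np.ones(len(u))].T).T
        cpos=-E[:3,:3].T@E[:3,3];return cpos+d*((.045-cpos[2])/d[:,2])[:,None]
    a=edge(L[:,[1,0]]);bb=edge(L[:,[2,0]])
    ya=-.0914; nrm=np.array([-np.sin(ya),np.cos(ya)])
    w=np.median(bb[:,:2]@nrm)-np.median(a[:,:2]@nrm)
    H=(-E[:3,:3].T@E[:3,3])[2]-.045
    print(" rim width at z=.045:",w," -> height error",H*(.075/w-1), "cam h",H)
E
```

```text
w1 [ 201  124   51  104 2818]
 rim width at z=.045: 0.07495779932750832  -> height error 0.0002923599377032185 cam h 0.5192964056695004
w2 [  204   110   109   167 11498]
 rim width at z=.045: 0.07609706035024738  -> height error -0.003371385629036786 cam h 0.2338545328148232
w3 [ 263  107   25   99 2041]
 rim width at z=.045: 0.026613732366846443  -> height error 0.7676266230023897 cam h 0.4222150312799453
```

```bash
python3 - <<'E'
from h import *
np.set_printoptions(precision=1,suppress=True)
o=arm.get_obs();t=o["tool_pos"];R=np.array(o["orientation"])
for d in(0,.01,.02,.025,.03):
    print(d,[proj(c,t+R@np.array([s,0,-d]))[0] for c in("wrist","scene") for s in(.011,-.011)], "wrist half width px", proj("wrist",t+R@np.array([.011,.01,-d]))[0]-proj("wrist",t+R@np.array([.011,-.01,-d]))[0])
E
```

```text
0 [array([219.7, 256.6]), array([256.6, 256.6]), array([176.5, 313.4]), array([173.7, 321.5])] wrist half width px [-0. 37.]
0.01 [array([226.5, 256.6]), array([265.1, 256.6]), array([171.5, 313.7]), array([168.7, 321.9])] wrist half width px [-0.  39.1]
0.02 [array([234.1, 256.7]), array([274.6, 256.7]), array([166.4, 314.1]), array([163.7, 322.4])] wrist half width px [-0.  41.5]
0.025 [array([238.3, 256.7]), array([279.8, 256.7]), array([163.9, 314.3]), array([161.2, 322.6])] wrist half width px [-0.  42.8]
0.03 [array([242.7, 256.7]), array([285.3, 256.7]), array([161.3, 314.5]), array([158.7, 322.8])] wrist half width px [-0.  44.2]
```

Both views put the real fingertips about 24 mm behind the reported TCP, so I grasp 25 mm lower (TCP z ≈ 0.086).

Call:
{"api": "step_arm", "payload": {
  "increments": [
    [[0,0,-0.04],0,0.06],
    [[0,0,-0.08],0,0.06],
    [[0,0,-0.1],0,0.06],
    [[0,0,-0.12],0,0.06],
    [[0,0,-0.14],0,0.06],
    [[0,0,-0.16],0,0.06],
    [[0,0,-0.18],0,0.06],
    [[0,0,-0.2],0,0.06],
    [[0,0,-0.21],0,0.06],
    [[0,0,-0.215],0,0.06],
    [[0,0,-0.215],0,0.06],
    [[0,0,-0.215],0,0.06]
  ]
}}

```text
time_s: 7.65
tool_pos: [0.4701, -0.2302, 0.0868]
orientation: [[-0.996, 0.091, 0.001], [0.091, 0.996, -0.001], [-0.001, -0.001, -1.0]]
force: [-0.2, 0.2, 0.4]
grip_width: 0.707
gripper_force: 0.0
```

Call:
{"api": "step_arm", "payload": {
  "increments": [
    [[0,0,0],0,0.012],
    [[0,0,0],0,0.01],
    [[0,0,0],0,0.01],
    [[0,0,0],0,0.01],
    [[0,0,0],0,0.01],
    [[0,0,0],0,0.0],
    [[0,0,0],0,0.0]
  ],
  "squeeze": 60
}}

```text
time_s: 8.35
tool_pos: [0.4699, -0.2299, 0.0868]
orientation: [[-0.996, 0.091, 0.001], [0.091, 0.996, -0.0], [-0.001, -0.0, -1.0]]
force: [-0.5, 1.4, 6.3]
grip_width: 0.168
gripper_force: 58.5
```

Call:
{"api": "step_arm", "payload": {
  "increments": [
    [[0,0,0.004],0,0.0],
    [[0,0,0.012],0,0.0],
    [[0,0,0.025],0,0.0],
    [[0,0,0.045],0,0.0],
    [[0,0,0.07],0,0.0],
    [[0,0,0.095],0,0.0],
    [[0,0,0.12],0,0.0],
    [[0,0,0.145],0,0.0],
    [[0,0,0.165],0,0.0],
    [[0,0,0.18],0,0.0],
    [[0,0,0.188],0,0.0],
    [[0,0,0.19],0,0.0]
  ]
}}

```text
time_s: 9.55
tool_pos: [0.4698, -0.2301, 0.2771]
orientation: [[-0.996, 0.091, 0.001], [0.091, 0.996, -0.001], [-0.001, -0.001, -1.0]]
force: [-0.5, -0.8, -2.4]
grip_width: 0.168
gripper_force: 58.5
```

```bash
python3 - <<'E'
from h import *
np.set_printoptions(precision=4,suppress=True)
c=arm.get_calibration("wrist");K=np.array(c["intrinsics"]);D=np.array([c["k1"],0,0,0.]);T=np.array(c["extrinsics"])
o=arm.get_obs();W=np.eye(4);W[:3,:3]=o["orientation"];W[:3,3]=o["tool_pos"];X=T@W
W1=np.eye(4);W1[:3,:3]=[[-1,.0043,-.0007],[.0043,1,.0013],[.0007,.0013,-1]];W1[:3,3]=[.4396,-.1797,.3978]
E=X@np.linalg.inv(W1);cp=-E[:3,:3].T@E[:3,3]
im=cv2.imread("pics/w1.png");g=im.max(2)
m=(g<45).astype(np.uint8);m[:255]=0;m[310:]=0;m[:,:395]=0
k,l,s,ce=cv2.connectedComponentsWithStats(m)
for i in range(1,k):
    if s[i,4]>25:
        u=cv2.undistortPoints(ce[i].reshape(1,1,2),K,D)[0,0];d=E[:3,:3].T@np.r_[u,1];print(s[i],ce[i],cp+d*(.254-cp[2])/d[2])
print(o["force"],o["grip_width"],o["tool_pos"],o["time_s"])
for cam in("top","scene"):
    a=arm.capture(cam);cv2.imwrite(f"pics/{cam}4.png",a[:,:,::-1])
    r=arm.tip_of("hook_seat",cam);print(cam,[(x["point"],x["conf"],atz(cam,x["point"],.242)) for x in r[:1]])
    for lb,z in(("blue_tote_handle",.32),("red_tote",0)):
        r=arm.tip_of(lb,cam);print(cam,lb,[(x["point"],x["conf"],atz(cam,x["point"],z)) for x in r[:1]])
E
```

```text
[405 270  17   9 127] [413.1181 273.9528] [ 0.5454 -0.0103  0.254 ]
[395 272  45  38 617] [411.8476 298.6288] [ 0.5765 -0.0071  0.254 ]
[464 285  18   9 130] [472.1231 289.0692] [0.5665 0.0618 0.254 ]
[468 307  23   3  45] [478.6667 308.4222] [0.5926 0.0755 0.254 ]
[-0.4954 -0.8314 -2.3881] 0.1676152025017701 [ 0.4698 -0.2301  0.2771] 9.55
top [([151.7, 257.7], 0.6, array([0.5923, 0.0145, 0.242 ]))]
top blue_tote_handle [([203.8, 374.7], 0.73, array([ 0.4665, -0.2275,  0.32  ]))]
top red_tote [([211.3, 199.7], 0.79, array([0.4559, 0.1988, 0.    ]))]
scene [([157.9, 267.7], 0.58, array([0.5822, 0.0081, 0.242 ]))]
scene blue_tote_handle [([168.3, 316.2], 0.57, array([ 0.4553, -0.236 ,  0.32  ]))]
scene red_tote [([231.2, 183.5], 0.75, array([0.4429, 0.2039, 0.    ]))]
```

The tote is held: grip 58 N, about 2.4 N of weight. The two views of the prong tips agree on seat ≈ (0.589, 0.016) and stand yaw ≈ -0.283. I carry it to in front of the hook while turning.

Call:
{"api": "step_arm", "payload": {
  "increments": [
    [[-0.004,0.008,0],-0.04,0.0],
    [[-0.012,0.025,0],-0.12,0.0],
    [[-0.022,0.045,0],-0.23,0.0],
    [[-0.032,0.067,0],-0.35,0.0],
    [[-0.04,0.09,0],-0.47,0.0],
    [[-0.046,0.113,0],-0.6,0.0],
    [[-0.05,0.136,-0.002],-0.73,0.0],
    [[-0.051,0.16,-0.006],-0.86,0.0],
    [[-0.051,0.184,-0.01],-0.99,0.0],
    [[-0.05,0.206,-0.015],-1.12,0.0],
    [[-0.049,0.226,-0.02],-1.25,0.0],
    [[-0.048,0.244,-0.024],-1.37,0.0]
  ]
}}

```text
time_s: 11.15
tool_pos: [0.4213, 0.0152, 0.2518]
orientation: [[-0.105, 0.994, -0.001], [0.994, 0.105, 0.0], [0.0, -0.001, -1.0]]
force: [-0.1, -0.2, -2.5]
grip_width: 0.167
gripper_force: 58.5
```

Call:
{"api": "step_arm", "payload": {
  "increments": [
    [[0.001,0.016,-0.002],-0.1,0.0],
    [[0.002,0.03,-0.004],-0.2,0.0],
    [[0.003,0.04,-0.005],-0.29,0.0],
    [[0.004,0.047,-0.006],-0.35,0.0],
    [[0.004,0.05,-0.006],-0.385,0.0],
    [[0.004,0.05,-0.006],-0.393,0.0],
    [[0.004,0.05,-0.006],-0.393,0.0],
    [[0.004,0.05,-0.006],-0.393,0.0],
    [[0.004,0.05,-0.006],-0.393,0.0]
  ]
}}

```text
time_s: 12.05
tool_pos: [0.4256, 0.0639, 0.2462]
orientation: [[0.279, 0.96, -0.0], [0.96, -0.279, -0.0], [-0.0, -0.0, -1.0]]
force: [0.4, -0.5, -1.7]
grip_width: 0.164
gripper_force: 58.5
```

```bash
python3 - <<'E'
from h import *
np.set_printoptions(precision=4,suppress=True)
o=arm.get_obs();R=np.array(o["orientation"]);t=o["tool_pos"];print(t,"yaw",np.arctan2(R[1,1],R[0,1]),o["joint_positions"],o["grip_width"])
for cam in("scene","top"):
    a=arm.capture(cam);cv2.imwrite(f"pics/{cam}5.png",a[:,:,::-1])
hx=t+np.array([0,0,.043]);e=R[:,0]*.062
for cam in("scene","top"): print(cam,proj(cam,[hx-e,hx,hx+e]))
s=cv2.imread("pics/scene5.png")[100:300,180:340];tt=cv2.imread("pics/top5.png")[90:250,190:320]
cv2.imwrite("pics/v5.png",np.hstack([cv2.resize(x,(400,500),interpolation=cv2.INTER_CUBIC) for x in(s,tt)]))
E
```

```text
[0.4256 0.0639 0.2462] yaw -0.2829322478160327 [-0.0117  0.0704  1.7972 -0.      1.2741  0.2712] 0.16447767568872348
scene [[156.935  213.4086]
 [148.6109 203.1457]
 [141.1622 193.9622]]
top [[232.7304 262.8652]
 [225.011  235.2016]
 [217.3399 207.7661]]
```

View pics/v5.png

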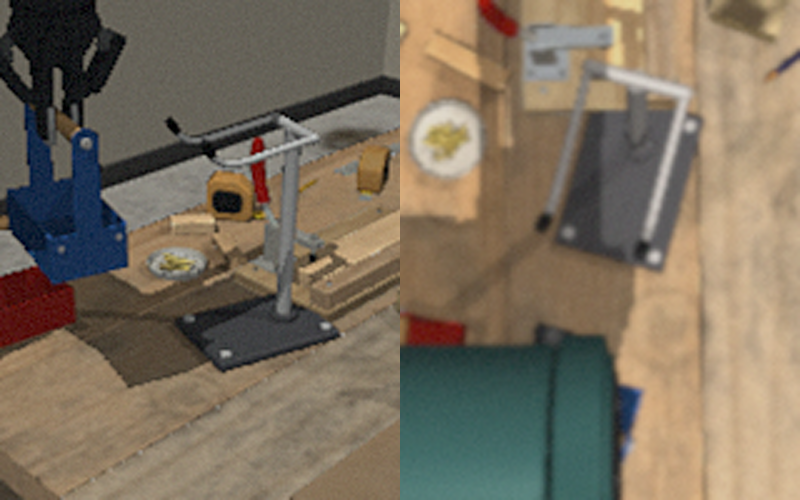

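The held handle's near end at scene pixel (157,214) matches its prediction of (156.9,213.4). The prong tips are at about (159,264) and (150,249). Checking them against my model.

```bash
python3 - <<'E'
from h import *
np.set_printoptions(precision=1,suppress=True)
y=-.283;u=np.array([np.cos(y),np.sin(y)]);v=np.array([-u[1],u[0]])
def P(a,b,z): return np.r_[np.array([.589,.016])+a*u+b*v,z]
L={"tipR":P(-.034,-.038,.256),"tipL":P(-.034,.038,.256),"barR":P(.09,-.038,.244),"barL":P(.09,.038,.244),"preR":P(0,-.038,.230)}
for c in("scene","top"):
    for n,p in L.items(): print(c,n,proj(c,p)[0])
    im=cv2.imread(f"pics/{c}5.png")
    print({n:None for n in()})
s=cv2.imread("pics/scene5.png");g=s.max(2)
m=(g<60).astype(np.uint8);m[:142]=0;m[170:]=0;m[:,:240]=0;m[:,275:]=0
k,l,st,ce=cv2.connectedComponentsWithStats(m);print([(st[i],ce[i]) for i in range(1,k) if st[i,4]>8])
E
```

```text
scene tipR [158.  262.9]
scene tipL [148.8 248.6]
scene barR [154.8 305.4]
scene barL [146.3 289.4]
scene preR [165.8 274.8]
{}
top tipR [170.8 269. ]
top tipL [162.1 236.8]
top barR [120.1 283.1]
top barL [111.8 251.6]
top preR [158.1 272.8]
{}
[(array([246, 147,   6,   7,  22], dtype=int32), array([248.7, 149.8])), (array([240, 154,  35,  15, 220], dtype=int32), array([254.2, 160.5]))]
```

The model matches both views to about 1 px. Advancing over the tips.

Call:
{"api": "step_arm", "payload": {
  "increments": [
    [[0.005,-0.0015,0],0,0.0],
    [[0.017,-0.005,0],0,0.0],
    [[0.034,-0.01,0],0,0.0],
    [[0.052,-0.0153,0],0,0.0],
    [[0.071,-0.0208,0],0,0.0],
    [[0.09,-0.0264,0],0,0.0],
    [[0.108,-0.0317,0],0,0.0],
    [[0.126,-0.037,0],0,0.0],
    [[0.142,-0.0417,0],0,0.0],
    [[0.154,-0.0452,0],0,0.0],
    [[0.161,-0.0472,0],0,0.0],
    [[0.1634,-0.0479,0],0,0.0]
  ]
}}

```text
time_s: 13.35
tool_pos: [0.5899, 0.0158, 0.2458]
orientation: [[0.28, 0.96, -0.0], [0.96, -0.28, 0.0], [-0.0, -0.0, -1.0]]
force: [-0.4, 0.3, -2.9]
grip_width: 0.16
gripper_force: 58.5
```

Call:
{"api": "step_arm", "payload": {
  "increments": [
    [[0,0,0],0,0.0],
    [[0,0,0],0,0.0],
    [[0,0,0],0,0.0],
    [[0,0,-0.005],0,0.0],
    [[0,0,-0.012],0,0.0],
    [[0,0,-0.02],0,0.0],
    [[0,0,-0.027],0,0.0],
    [[0,0,-0.033],0,0.0],
    [[0,0,-0.038],0,0.0],
    [[0,0,-0.041],0,0.0],
    [[0,0,-0.041],0,0.0]
  ]
}}

```text
time_s: 14.45
tool_pos: [0.5887, 0.0162, 0.2046]
orientation: [[0.279, 0.96, -0.001], [0.96, -0.279, 0.0], [-0.0, -0.001, -1.0]]
force: [0.7, -0.3, -1.6]
grip_width: 0.163
gripper_force: 58.6
```

```bash
python3 - <<'E'
from h import *
a=arm.capture("scene");b=arm.capture("top");o=arm.get_obs();print(o["tool_pos"],o["force"],o["time_s"])
cv2.imwrite("pics/v6.png",np.hstack([cv2.resize(x,(400,500),interpolation=cv2.INTER_CUBIC) for x in(a[100:250,225:345,::-1],b[90:250,190:320,::-1])]))
E
```

```text
[0.58916129 0.01623221 0.20531321] [-0.74702946 -0.21791235 -1.79032261] 14.55
```

View pics/v6.png

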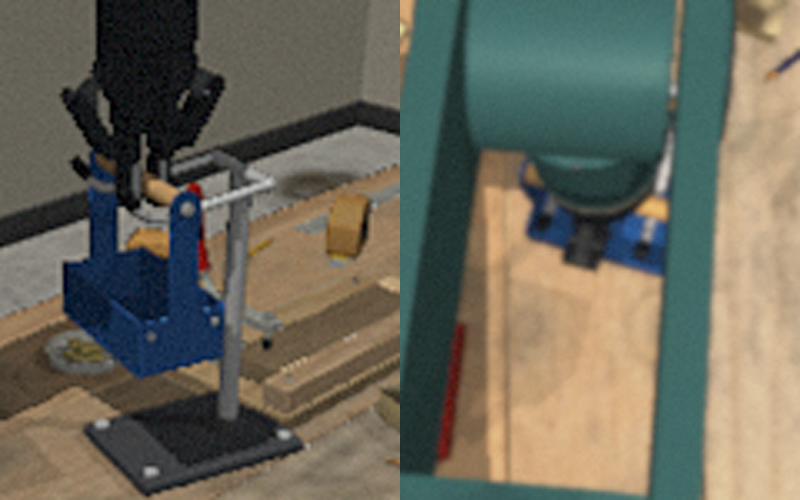

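The handle lies over both prongs between the straps, a few mm above the seat. Lowering to contact.

Call:
{"api": "step_arm", "payload": {
  "increments": [
    [[0,0,-0.002],0,0.0],
    [[0,0,-0.004],0,0.0],
    [[0,0,-0.005],0,0.0],
    [[0,0,-0.006],0,0.0],
    [[0,0,-0.006],0,0.0],
    [[0,0,-0.006],0,0.0]
  ]
}}

```text
time_s: 15.15
tool_pos: [0.589, 0.0162, 0.1991]
orientation: [[0.279, 0.96, -0.0], [0.96, -0.279, 0.0], [0.0, -0.0, -1.0]]
force: [-0.7, 0.7, -2.5]
grip_width: 0.17
gripper_force: 58.6
```

Call:
{"api": "step_arm", "payload": {
  "increments": [
    [[0,0,-0.0005],0,0.0],
    [[0,0,-0.001],0,0.0],
    [[0,0,-0.0015],0,0.0],
    [[0,0,-0.0015],0,0.0],
    [[0,0,-0.0015],0,0.0]
  ]
}}

```text
time_s: 15.65
tool_pos: [0.5892, 0.0162, 0.1984]
orientation: [[0.279, 0.96, 0.001], [0.96, -0.279, -0.0], [0.0, 0.001, -1.0]]
force: [-1.8, 0.2, 6.1]
grip_width: 0.165
gripper_force: 59.3
```

Contact: the prongs carry the tote. Releasing and letting it settle before lifting straight up.

Call:
{"api": "step_arm", "payload": {
  "increments": [
    [[0,0,0],0,0.02],
    [[0,0,0],0,0.03],
    [[0,0,0],0,0.045],
    [[0,0,0],0,0.055],
    [[0,0,0],0,0.055],
    [[0,0,0],0,0.055],
    [[0,0,0],0,0.055]
  ],
  "squeeze": 20
}}

```text
time_s: 16.35
tool_pos: [0.5889, 0.0163, 0.1976]
orientation: [[0.279, 0.96, -0.0], [0.96, -0.279, 0.0], [-0.0, -0.0, -1.0]]
force: [0.2, -1.0, -0.1]
grip_width: 0.65
gripper_force: 0.0
```

Call:
{"api": "step_arm", "payload": {
  "increments": [
    [[0,0,0.005],0,0.055],
    [[0,0,0.015],0,0.055],
    [[0,0,0.03],0,0.055],
    [[0,0,0.05],0,0.055],
    [[0,0,0.075],0,0.055],
    [[0,0,0.1],0,0.055],
    [[0,0,0.13],0,0.055],
    [[0,0,0.15],0,0.055],
    [[-0.03,0.008,0.15],0,0.055],
    [[-0.07,0.02,0.15],0,0.055],
    [[-0.11,0.03,0.15],0,0.055],
    [[-0.15,0.04,0.15],0,0.055]
  ]
}}

```text
time_s: 17.55
tool_pos: [0.4376, 0.0565, 0.3485]
orientation: [[0.279, 0.96, 0.001], [0.96, -0.279, 0.0], [0.0, 0.001, -1.0]]
force: [-1.0, 0.6, 0.6]
grip_width: 0.647
gripper_force: 0.0
```

```bash
python3 - <<'E'
from h import *
np.set_printoptions(precision=4,suppress=True)
a=arm.capture("scene");P={}
for c in("scene","top"):
    if c=="top": b=arm.capture(c)
    for l in("blue_tote","blue_tote_handle","red_tote","hook_seat"):
        r=arm.tip_of(l,c)
        if r: P[c,l]=r[0];print(c,l,np.round(r[0]["point"],1),round(r[0]["conf"],2))
for l in("blue_tote","blue_tote_handle","red_tote"):
    if ("scene",l) in P and ("top",l) in P: print(l,tri(ray("scene",P["scene",l]["point"]),ray("top",P["top",l]["point"])))
a2=arm.capture("scene");print("motion px",np.abs(cv2.GaussianBlur(a2,(5,5),0).astype(int)-cv2.GaussianBlur(a,(5,5),0))[130:250,230:330].max())
o=arm.get_obs();print(o["tool_pos"],o["force"],o["time_s"])
cv2.imwrite("pics/v7.png",np.hstack([cv2.resize(x,(400,500),interpolation=cv2.INTER_CUBIC) for x in(a2[100:250,225:345,::-1],b[90:250,190:320,::-1])]))
E
```

```text
scene blue_tote [202.5 269.6] 0.56
scene blue_tote_handle [157.4 265. ] 0.95
scene red_tote [228.5 184.8] 0.73
scene hook_seat [155.5 269.7] 0.82
top blue_tote [159.4 258.7] 0.9
top blue_tote_handle [151.5 258.1] 0.64
top hook_seat [153. 259.] 0.69
blue_tote (array([0.5956, 0.0142, 0.1094]), np.float64(0.00564704442099746))
blue_tote_handle (array([0.5892, 0.0172, 0.2396]), np.float64(0.010459675842992367))
motion px 19
[0.4397 0.056  0.3475] [ 0.3773 -0.5439 -0.3913] 18.1
```

View pics/v7.png

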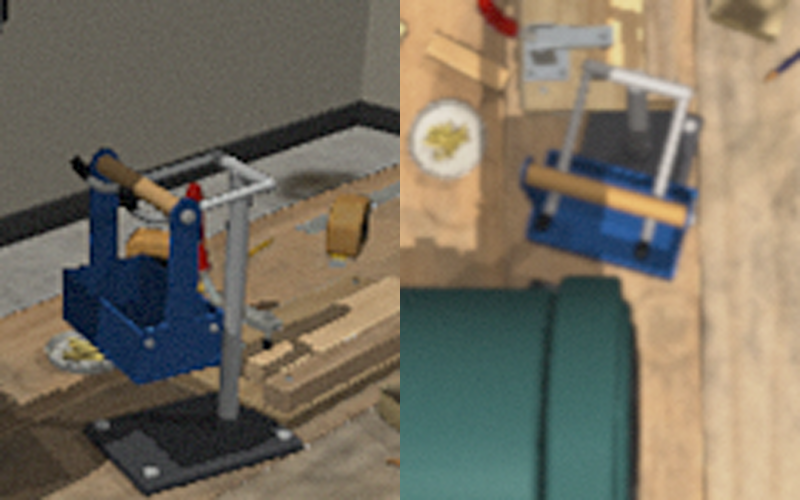

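The tote hangs on both prongs, with the handle square across them near (151,258) in the top view. I'll let any swing die out, check for motion, then hand it in.

Call:
{"api": "step_arm", "payload": {
  "increments": [
    [[0,0,0],0,0.055],
    [[0,0,0],0,0.055],
    [[0,0,0],0,0.055],
    [[0,0,0],0,0.055],
    [[0,0,0],0,0.055],
    [[0,0,0],0,0.055],
    [[0,0,0],0,0.055],
    [[0,0,0],0,0.055],
    [[0,0,0],0,0.055],
    [[0,0,0],0,0.055],
    [[0,0,0],0,0.055],
    [[0,0,0],0,0.055]
  ]
}}

```text
time_s: 19.3
tool_pos: [0.439, 0.0562, 0.3477]
orientation: [[0.279, 0.96, -0.0], [0.96, -0.279, 0.0], [0.0, -0.0, -1.0]]
force: [0.1, -0.5, -0.5]
grip_width: 0.646
gripper_force: 0.0
```

Call:
{"api": "step_arm", "payload": {
  "increments": [
    [[0,0,0],0,0.055],
    [[0,0,0],0,0.055],
    [[0,0,0],0,0.055],
    [[0,0,0],0,0.055],
    [[0,0,0],0,0.055],
    [[0,0,0],0,0.055],
    [[0,0,0],0,0.055],
    [[0,0,0],0,0.055],
    [[0,0,0],0,0.055],
    [[0,0,0],0,0.055],
    [[0,0,0],0,0.055],
    [[0,0,0],0,0.055]
  ]
}}

```text
time_s: 20.5
tool_pos: [0.439, 0.0562, 0.3477]
orientation: [[0.279, 0.96, -0.0], [0.96, -0.279, 0.0], [0.0, -0.0, -1.0]]
force: [0.0, -0.2, 0.2]
grip_width: 0.645
gripper_force: 0.0
```

```bash
python3 - <<'E'
from h import *
F=[arm.capture("scene") for _ in range(16)]
for im in F[::3]:
    h=cv2.cvtColor(im,cv2.COLOR_RGB2HSV)
    m=((h[...,0]>100)&(h[...,0]<125)&(h[...,1]>110)).astype(np.uint8);m[:130]=0;m[250:]=0;m[:,:235]=0;m[:,320:]=0
    M=cv2.moments(m[175:],True);print(round(M["m10"]/M["m00"],2),round(M["m01"]/M["m00"],2),M["m00"])
r=arm.tip_of("red_tote","scene");print(r[:1],arm.get_obs()["time_s"])
E
```

```text
267.92 18.66 1395.0
267.92 18.68 1391.0
267.92 18.69 1394.0
267.9 18.69 1394.0
267.92 18.66 1392.0
267.95 18.68 1394.0
[{'point': [229.7, 187.8], 'conf': 0.79}] 21.35
```

The tote is still to within 0.05 px over 0.8 s, and the red tote hasn't moved.

```bash
python3 -c "
from workcell import arm
print(arm.job_done())"
```

```text
the job is handed in; nothing more can be done
None
```

The blue tote is hanging by its handle on both prongs, level, square and still, the red tote is where it stood, and the job was handed in at about 21 s; the first grasp closed just above the handle (about 24 N on the wrist) and the second one held.

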